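Push the dirty tub through the flap of the dish-return box

TASK

Send the dirty square tub for washing up: with the fingertips push it along the deck of the return box, upright and at a calm pace, against the hanging flap so that the flap swings inward, and on until the tub drops off the deck's inner edge into the box. Then draw the fingers back out so that the flap swings shut. Do not lift the tub off the deck, and leave the open tin that stands on the deck and the other tub and tin beside the box where they are.

Things in the scene. Friction and masses are not known exactly. Their poses are not given: they have to be found in the camera images.
- return_box: aluminium box fixed on the worktop; a deck 110 mm high lies before it. Origin: on the worktop below the flap's hinge, mid-doorway. x points level INTO the box, y left looking in, z up; yaw varies. Deck: x = -175 to +10 mm, 284 wide, 8 mm lips at its sides. Beyond x = 10 mm it drops 110 mm to the worktop; back wall at x = 145 mm. Doorway 140 mm clear, inside 150 wide
- hinge (a point): middle of the flap's fixed hinge rod, 82 mm above the deck (192 above the worktop), at x = 0 of the box. Rod 5 mm thick, knuckles 9 mm. Door posts reach from x = -7 to +7 mm. Behind it, from x = 8 mm, a clear roof whose top is 95 mm above the deck. Fingers that reach in pass under the rod, so tilt them forward, about 30 degrees
- flap (a joint): hanging light plastic flap closing the doorway: 15 g, 136 mm wide, 3 mm thick, a 5 mm bead on its lower edge about 3 mm above the deck. Hinged at the top. 0 = shut (straight down), grows as it swings inward and up, stop at 1.55 rad; cannot swing out to the robot. No latch or spring: its weight (0.006 N m) shuts it once nothing is in its way
- tub: the dirty square amber tub, loose, empty, 75x75 mm over the rim, 66 mm at its foot, 62 mm high, 0.09 to 0.15 kg. Origin: centre of its underside, z up, x and y square to its sides. Stands on the deck, its centre 80 to 110 mm before the flap. At the deck's inner edge it tips and may hang tipped under the flap; it drops when its centre is 3 to 10 mm past the edge, with the fingertips about in the flap's plane
- tin: bystander: open low round tin with white contents, loose, 66 mm across, 52 mm high, on the left of the deck as seen looking into the box. Origin: centre of its underside
- sauce_tub: bystander: small clear tub of mustard sauce with a spoon in it, loose, 58x68 mm, 80 mm high with the spoon, on the worktop to one side of the box. Origin: centre of its underside
- lidded_tin: bystander: tin with its round lid bent up at its back, loose, 67 mm across, 90 mm high over the lid, on the worktop to one side of the box. Origin: centre of its underside
Things that resemble listed ones, but are neither listed nor needed, are in the scene too. Leave any green or red look-alike of the tub alone.

How it is judged:
By the outcome, as a careful person would: the job done as asked, in the order asked, and still so for the second after the job is handed in, with the robot touching nothing.
It also fails if it takes over 45 s, if anything falls off the work surface, if the arm or the gripper's body presses on something with over 40 N, if the wrist force passes 120 N, or if a joint passes its speed limit or range.

ROBOT

A 6-joint arm with a two-finger parallel gripper is mounted at the origin on a cart in front of the work surface, level with it; the furniture and walls round the work are solid. World frame = base frame: x ahead of the robot, y to its left, z up, the work surface at z = 0. Lengths are in m, angles in rad, forces in N, time in s.
With the tool pointing down it reaches from about 0.325 to 0.775 m from the base axis. Payload 5.5 kg.
Tool frame: the origin (TCP) lies on the centre line of the jaws, within the pads' length; the fingertips stand r.tips_ahead ahead of it and the grasp point (between the pads) lies 2 mm behind it (r.tips_ahead is the distance from the TCP to the fingertips, in m); z points along the fingers, y is the line along which they close (so a half turn about z gives the same grasp; the last joint's range is limited). The gripper opens to 88 mm and grips with 3 to 60 N. Pads are 20 mm wide; open, the fingers measure 115 mm over their backs; the gripper's body (75 mm by 178 mm) begins 61 mm behind the grasp point.
Start: joints at [-1.282, 0.091, 1.231, -0, 1.82, -0.057], TCP at [0.203, -0.564, 0.24] pointing down, gripper open.
Joint ranges: [-2.87, 2.87], [-0.86, 2.18], [0.17, 2.46], [-1.51, 4.65], [0.06, 2.69], [-2.65, 2.65]. Speed limits (rad/s): [2.57, 2.57, 3.01, 3.14, 3.14, 3.14].

INTERFACE

Orientations are given as a unit quaternion [x, y, z, w].
In Python, from cell import r, optics gives the robot as it stands.
- The arm moves only by the shell command python3 -m inch 'ROWS' [FORCE]. ROWS is JSON, a list of rows, each a list of 3 entries, a list of its own where there are three numbers: the opening, from 0 (shut) to 1 (fully open), then the shift along the tool's x, y, z in cm, then the turn about the tool's z in rad. In form: [[fingers, [x, y, z], twist], ...]. A call has 1 to 12 rows; each row is the pose to reach, as a shift and turn from the pose commanded when the call began, along the tool's axes at that moment; what a row does not reach only later rows make up. A row lasts 1/8 s, in which the tool goes at most 62.5 mm and 10.7 degrees, less where a joint would pass 70% of its speed; a pose out of reach is approached as far as the arm can. A call with a gripper value outside its range is refused whole. The fingers move at their own pace and stop on an object; FORCE is the grip in N (left out, the last holds). Time passes only in rows, so rows that repeat a pose let the fingers close. It gives the time, the measured TCP pose, the force, the opening and the grip force at its end, in the units of the state.
- r.get_obs(): the state, without advancing time (a new reading comes with each control period).
- optics.capture(name): name is "side" or "top" or "wrist"; returns (picture, depth): 400x640x3 uint8, red, green, blue; 400x640 float32, m along the optical axis (not along the pixel's ray), 0 where there is no reading.
- optics.camera_info(name): a dict with "fovy" (degrees; the focal length in pixels is half the picture's height over the tangent of half this angle, whatever the lens; pixels are square), "cx", "cy" (the principal point, pixels), "k1" (the pictures are not rectified: a ray, as slopes to the right and down, at radius r is drawn at 1 + k1 r^2 times it, then the intrinsics apply), "origin" and "attitude" of the camera in the world. Camera axes: x right, y up, looking along -z (the intrinsics and any distortion apply to the point x, -y, -z); pixel columns grow to the right and rows downward; lengths in m; the calibration is good to about 2 mm. A picture is of the moment at which its call begins: read the wrist's pose just before it. camera_info takes no time and is no camera call; for the wrist camera it gives the pose at the moment of the call.
- r.sign_off(): hands the job in; it is judged then, once.
The state is a dict: "time_s": time; "qpos": joint angles; "joint_velocities": joint speeds; "effort": joint torques, N m; "position": TCP position; "ee_rot": TCP orientation; "force": force on the tool from outside, world axes, zero at the start; "moment": the same for the moment, N m; "width": finger opening in m; "gripper_force": force on a finger pad.
Only numpy, scipy, OpenCV 4.12 (cv2) and the standard library are available. Lean on these libraries where they do the work, as an engineer would, in place of code of your own. Each camera call takes 0.05 s, during which the arm holds its last target. There are 200 camera calls.

## Working session

There is one attempt and no reset: what is moved stays moved. The work goes in short steps, Python scripts to look and compute and a shell command to move; the robot and the scene stay as the last step left them, time stands still between calls to the robot, and variables do not carry over. Pictures are saved under pics/ and viewed, at most 10 in all, crops included, and the job is handed in when it is done.

```bash
ls; mkdir -p pics
cat > h.py <<'E'
import numpy as np, cv2
from scipy.spatial.transform import Rotation as R
from cell import r, optics
def cam(n):
    i=optics.camera_info(n); a=np.array(i["attitude"],float)
    Rm=a if a.shape==(3,3) else R.from_quat(a).as_matrix()
    return i,Rm,np.array(i["origin"])
def rays(n,uv,info=None):
    i,Rm,o=info or cam(n); f=200/np.tan(np.radians(i["fovy"])/2)
    K=np.array([[f,0,i["cx"]],[0,f,i["cy"]],[0,0,1]])
    p=cv2.undistortPoints(np.array(uv,float).reshape(-1,1,2),K,np.array([i["k1"],0,0,0.])).reshape(-1,2)
    d=np.c_[p[:,0],-p[:,1],-np.ones(len(p))]
    return o,d@Rm.T
def onplane(n,uv,z,info=None):
    o,d=rays(n,uv,info); return o+d*((z-o[2])/d[:,2])[:,None]
def ondepth(n,uv,dep,info=None):
    o,d=rays(n,uv,info); uv=np.array(uv,int).reshape(-1,2); return o+d*dep[uv[:,1],uv[:,0]][:,None]
E
python3 - <<'E'
from h import *
for n in ["side","top"]:
    p,d=optics.capture(n); cv2.imwrite(f"pics/{n}0.png",p[:,:,::-1]); np.save(f"pics/{n}0.npy",d)
    print(optics.camera_info(n))
o=r.get_obs(); print(o, r.tips_ahead)
E
```

```text
pics
{'fovy': 47.67927043425384, 'cx': 318.91111785974346, 'cy': 199.48494511424164, 'k1': -0.03420961980197718, 'origin': array([-0.03927793,  0.95522807,  0.83701826]), 'attitude': array([-0.14324224,  0.44863842,  0.84322851, -0.25917352])}
{'fovy': 53.974389668913226, 'cx': 314.7063404082133, 'cy': 208.0876313262427, 'k1': -0.013961742474298034, 'origin': array([0.46253833, 0.08479825, 1.04999658]), 'attitude': array([-0.04603825,  0.04247665,  0.7136965 , -0.69764857])}
{'time_s': 0.1, 'qpos': array([-1.28168569e+00,  9.17781861e-02,  1.23174056e+00,  5.56452637e-06,
        1.81979586e+00, -5.66918885e-02]), 'joint_velocities': array([ 0.00055975, -0.00239469, -0.00030819,  0.0019287 ,  0.00212929,
       -0.00118648]), 'effort': array([ 3.13193741e-03, -4.47858024e+01, -4.07570457e+01,  7.00392458e-02,
        2.84755079e-02, -1.09790913e-04]), 'position': array([ 0.20331011, -0.56426013,  0.23863721]), 'ee_rot': array([ 9.85089294e-01,  1.72041684e-01, -9.71494539e-05, -8.55480579e-04]), 'force': array([ 0.71930813,  0.43060207, -0.27143244]), 'moment': array([ 0.00429519, -0.01136857,  0.00701423]), 'gripper_force': 0.0, 'width': 0.08803808573698366} 0.017
```

View pics/top0.png

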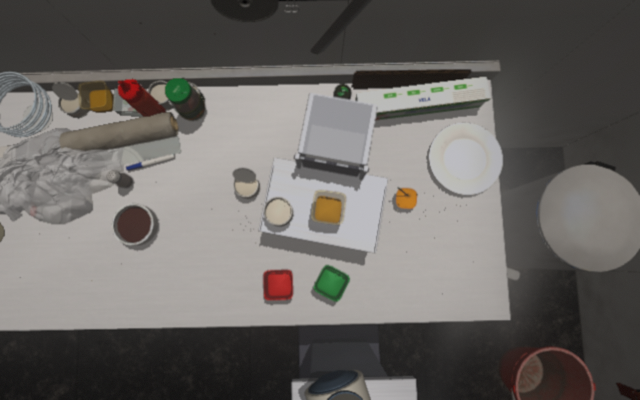

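View pics/side0.png

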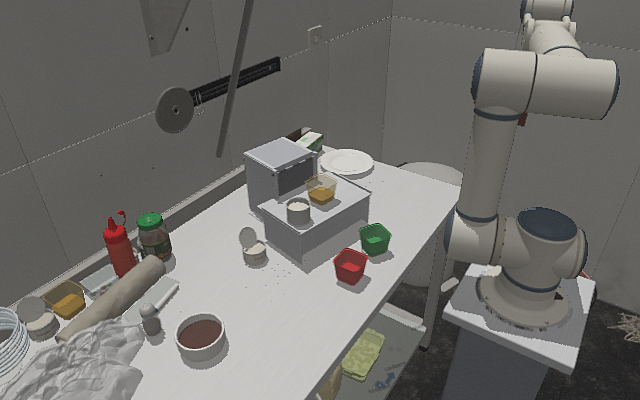

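The top view shows the amber tub on the deck at (328,208), the tin at (278,211) and the box at (337,130). Things that could be taken for the tub:
- red tub (278,284)
- green tub (332,284)
- amber tub at the far left (97,97)
- sauce tub (405,199)

I choose the amber one on the deck at (328,208). Next I'll crop it and measure.

Run:
```python
from h import *
p=cv2.imread("pics/top0.png"); d=np.load("pics/top0.npy")
cv2.imwrite("pics/crop.png",cv2.resize(p[80:260,240:420],None,fx=3.3,fy=3.3,interpolation=cv2.INTER_CUBIC))
u,v=np.meshgrid(np.arange(240,420),np.arange(80,260)); uv=np.c_[u.ravel(),v.ravel()]
P=ondepth("top",uv,d)
z=P[:,2]
def rect(m,name):
    q=P[m]; im=np.zeros((400,640),np.uint8); im[uv[m][:,1],uv[m][:,0]]=255
    c=max(cv2.findContours(im,cv2.RETR_EXTERNAL,cv2.CHAIN_APPROX_NONE)[0],key=cv2.contourArea)
    w=ondepth("top",c.reshape(-1,2),d); R_=cv2.minAreaRect((w[:,:2]*1000).astype(np.float32)); print(name,m.sum(),R_,np.median(q[:,2]))
    print(cv2.boxPoints(R_).round(1).tolist())
rect((z>.1)&(z<.125),"deck")
rect((z>.19)&(z<.225),"roof")
hsv=cv2.cvtColor(p,cv2.COLOR_BGR2HSV)[80:260,240:420].reshape(-1,3)
am=(hsv[:,1]>120)&(hsv[:,0]>8)&(hsv[:,0]<25)&(u.ravel()<370)
rect(am,"amber")
print(np.percentile(z[am],[5,50,95]))
rect((z>.15)&(z<.185)&(uv[:,1]>185)&(uv[:,0]>300),"tubhigh")
rect((z>.14)&(z<.185)&(uv[:,1]>190)&(uv[:,0]<297),"tin")
```

```text
deck 7187 ((589.4367065429688, 67.02760314941406), (284.2142333984375, 184.99868774414062), 78.02045440673828) 0.11001261183603361
[[469.5, -52.79999923706055], [650.4000244140625, -91.19999694824219], [709.4000244140625, 186.8000030517578], [528.4000244140625, 225.1999969482422]]
roof 4602 ((739.5509033203125, 35.110755920410156), (167.91729736328125, 157.63819885253906), 78.09521484375) 0.20478762194448497
[[645.0999755859375, -30.799999237060547], [799.4000244140625, -63.29999923706055], [834.0, 101.0], [679.7000122070312, 133.5]]
amber 582 ((576.03466796875, 57.412353515625), (59.529991149902344, 58.50447082519531), 81.75920867919922) 0.13277213524420234
[[542.7999877929688, 32.099998474121094], [600.7000122070312, 23.799999237060547], [609.2999877929688, 82.69999694824219], [551.4000244140625, 91.0999984741211]]
[0.12909408 0.13277214 0.13564352]
tubhigh 315 ((574.7933349609375, 57.655784606933594), (74.74185180664062, 74.81644439697266), 80.88766479492188) 0.16738473449305435
[[531.9000244140625, 26.700000762939453], [605.7999877929688, 14.800000190734863], [617.5999755859375, 88.5999984741211], [543.7999877929688, 100.5]]
tin 644 ((570.5466918945312, 173.67202758789062), (65.47752380371094, 62.853694915771484), 43.897090911865234) 0.15163735250547578
[[525.2000122070312, 173.60000610351562], [568.7000122070312, 128.3000030517578], [615.9000244140625, 173.6999969482422], [572.2999877929688, 219.0]]
```

View pics/crop.png

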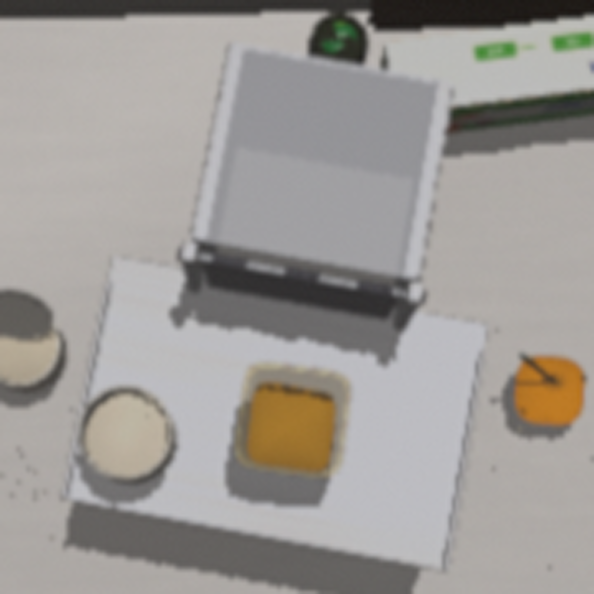

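The crop confirms the empty amber tub on the deck. The white tin is to its left and stands clear of the push lane. The measured sizes match the given ones (deck 284x185 mm at z=0.110, rim 75x75 mm).

In the box frame, with yaw -12° and origin (0.670, 0.050):
- Tub: x=-95, y=-12, about 3° off square.
- Tin: (-123, 100).

I'll move high to a point behind the tub first.

```bash
cat >> h.py <<'E'
c,s=np.cos(np.radians(-12)),np.sin(np.radians(-12)); BX=np.array([c,s]); BY=np.array([-s,c]); BO=np.array([.6701,.0499])
def box(p): q=np.array(p[:2])-BO; return np.array([q@BX,q@BY])*1000
def plan(bx,by,tipz):   # box mm, tip height above deck mm -> shift in tool cm, twist
    o=r.get_obs(); M=R.from_quat(o["ee_rot"]).as_matrix(); p=np.array(o["position"])
    w=BO+(bx*BX+by*BY)/1000; t=np.r_[w,.110+tipz/1000+r.tips_ahead]
    x=M[:,0]; tw=-(np.radians(-12)-np.arctan2(x[1],x[0]))
    print("t",o["time_s"],"box",box(p),"tip z",(p[2]-r.tips_ahead-.110)*1000,"zdir",M[:,2].round(3),"shift cm",((t-p)@M*100).round(2),"twist",-tw.round(3) if M[2,2]>0 else tw.round(3),"F",np.round(o["force"],2))
E
python3 - <<'E'
from h import *
plan(-172,-12,90)
d=np.load("pics/top0.npy"); u,v=np.meshgrid(np.arange(285,385),np.arange(85,185)); uv=np.c_[u.ravel(),v.ravel()]
P=ondepth("top",uv,d); b=(P[:,:2]-BO)@np.c_[BX,BY]*1000
for lo,hi in [(-40,-12),(-12,8),(8,40),(40,150)]:
    m=(b[:,0]>lo)&(b[:,0]<hi)&(abs(b[:,1])<100); print(lo,hi,np.percentile((P[m,2]-.11)*1000,[50,95,99,100]).round(1))
E
```

```text
t 0.1 box [-328.8983421  -697.79033675] tip z 111.63720997189357 zdir [-0.     0.002 -1.   ] shift cm [ 49.48 -50.     2.25] twist 0.555 F [ 0.72  0.43 -0.27]
-40 -12 [-0.   2.7  3.8  4.5]
-12 8 [31.6 90.6 96.3 98.1]
8 40 [94.9 97.3 98.1 99.7]
40 150 [94.7 97.2 98.2 99.8]
```

```bash
python3 -m inch '[[0.45,[4,-4,0],0.05],[0.45,[8,-8,0],0.1],[0.45,[12,-12,0],0.15],[0.45,[16,-16,0],0.2],[0.45,[20,-20,0],0.25],[0.45,[24,-24,0],0.3],[0.45,[28,-28,0],0.35],[0.45,[32,-32,0],0.4],[0.45,[36,-36,0],0.45],[0.45,[40,-40,0],0.5],[0.45,[44,-44,0],0.55],[0.45,[46,-46,0],0.555]]'; python3 -c "
from h import *
plan(-172,-12,25)"
```

```text
time_s: 1.6
position: [0.4806, 0.0268, 0.2389]
ee_rot: [0.995, -0.103, -0.001, -0.0]
force: [0.7, -0.5, -0.8]
width: 0.0396
gripper_force: 0.0
t 1.6 box [-180.56571178  -62.00309382] tip z 111.9396764357795 zdir [-0.001  0.    -1.   ] shift cm [ 0.88 -5.    8.69] twist 0.002 F [ 0.68 -0.5  -0.75]
```

```bash
python3 -m inch '[[0.45,[0.5,-3,0],0],[0.45,[0.9,-5,0],0],[0.45,[0.9,-5,2],0],[0.45,[0.9,-5,4],0],[0.45,[0.9,-5,6],0],[0.45,[0.9,-5,7.5],0],[0.45,[0.9,-5,8.5],0],[0.45,[0.9,-5,8.5],0],[0.45,[0.9,-5,8.5],0]]'
python3 - <<'E'
from h import *
plan(-135,-12,25)
p,d=optics.capture("side"); cv2.imwrite("pics/s1.png",cv2.resize(p[120:280,200:420],None,fx=3.5,fy=3.5)[:,:,::-1])
E
```

```text
time_s: 2.72
position: [0.4997, 0.0712, 0.1554]
ee_rot: [0.995, -0.104, 0.001, -0.0]
force: [-0.7, -0.5, 1.1]
width: 0.0397
gripper_force: 0.0
t 2.725 box [-171.06959219  -14.56507801] tip z 28.433534472709283 zdir [ 0.001  0.    -1.   ] shift cm [ 3.61 -0.26  0.35] twist 0.0 F [-0.75 -0.52  1.13]
```

View pics/s1.png

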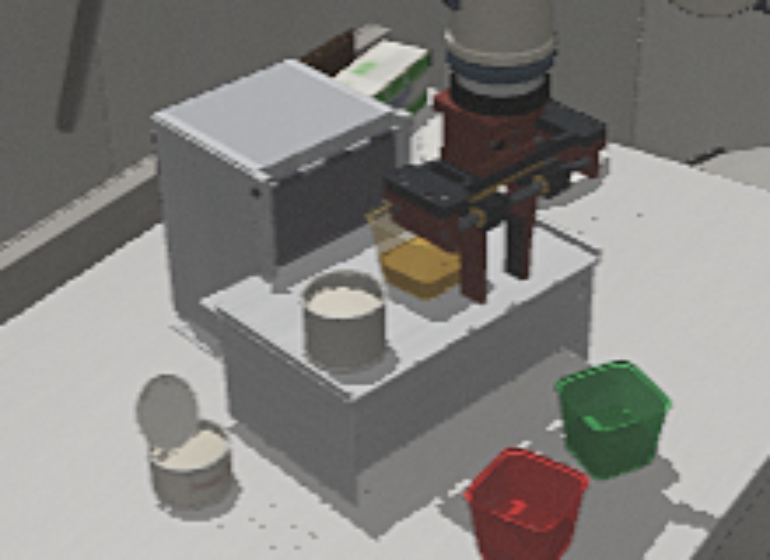

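The side crop shows the fingers behind the tub at (490,240), with the tin at (345,320) clear of them. Next is a short slow push, then a check that the tub stays upright.

```bash
python3 -m inch '[[0.45,[0.8,-0.2,0],0],[0.45,[1.6,-0.2,0],0],[0.45,[2.1,-0.2,0],0],[0.45,[2.5,-0.2,0],0],[0.45,[2.9,-0.2,0],0],[0.45,[3.3,-0.2,0],0],[0.45,[3.7,-0.2,0],0],[0.45,[4.1,-0.2,0],0],[0.45,[4.5,-0.2,0],0],[0.45,[4.9,-0.2,0],0],[0.45,[5.3,-0.2,0],0],[0.45,[5.5,-0.2,0],0]]'
python3 - <<'E'
from h import *
plan(-16,-12,28)
p,d=optics.capture("side"); cv2.imwrite("pics/s2.png",cv2.resize(p[120:260,220:400],None,fx=4,fy=4)[:,:,::-1])
E
```

```text
time_s: 4.28
position: [0.5538, 0.0617, 0.1546]
ee_rot: [0.995, -0.104, -0.0, 0.0]
force: [0.3, 1.4, 0.1]
width: 0.0392
gripper_force: 0.5
t 4.275 box [-116.16447896  -12.62797245] tip z 27.58747921020392 zdir [-0. -0. -1.] shift cm [10.02 -0.06 -0.04] twist 0.0 F [0.34 1.45 0.14]
```

View pics/s2.png

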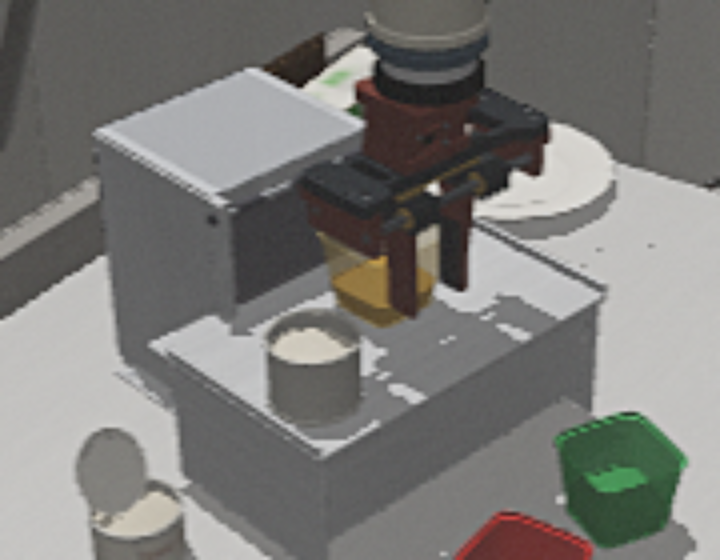

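The tub is upright and its foot is on the deck at (385,310). I'll carry on.

```bash
python3 -m inch '[[0.45,[0.4,0,0],0],[0.45,[0.8,0,0],0],[0.45,[1.2,0,0],0],[0.45,[1.6,0,0],0],[0.45,[2,0,0],0],[0.45,[2.4,0,0],0],[0.45,[2.8,0,0],0],[0.45,[3.2,0,0],0],[0.45,[3.6,0,0],0],[0.45,[4,0,0],0],[0.45,[4.4,0,0],0],[0.45,[4.8,0,0],0]]'
python3 - <<'E'
from h import *
plan(-18,-12,28)
p,d=optics.capture("side"); cv2.imwrite("pics/s3.png",cv2.resize(p[120:260,220:400],None,fx=4,fy=4)[:,:,::-1])
E
```

```text
time_s: 5.82
position: [0.6008, 0.0518, 0.1546]
ee_rot: [0.995, -0.104, -0.0, -0.0]
force: [-2.3, 0.4, 1.2]
width: 0.0396
gripper_force: 0.6
t 5.825 box [-68.16012791 -12.58525593] tip z 27.643837748771535 zdir [-0.  0. -1.] shift cm [ 5.02 -0.06 -0.04] twist 0.0 F [-2.27  0.42  1.21]
```

View pics/s3.png

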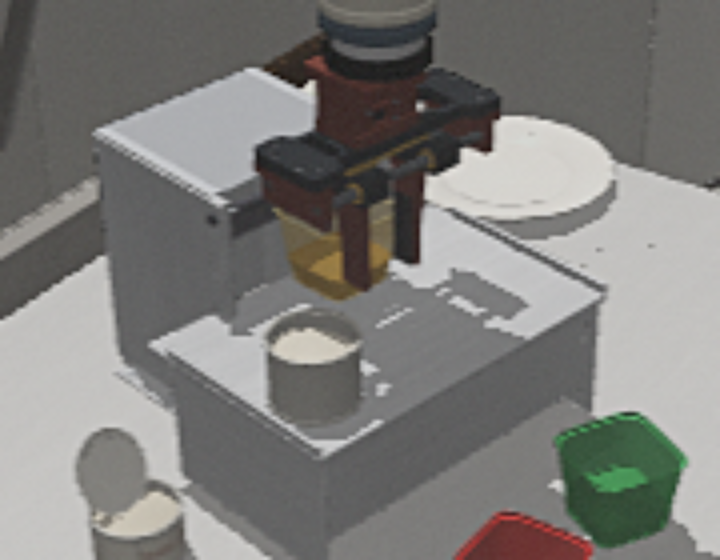

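The tub is still upright at (335,270), with its front against the flap. I'll push on to the deck edge.

```bash
python3 -m inch '[[0.45,[0.4,0,0],0],[0.45,[0.8,0,0],0],[0.45,[1.2,0,0],0],[0.45,[1.6,0,0],0],[0.45,[2,0,0],0],[0.45,[2.4,0,0],0],[0.45,[2.8,0,0],0],[0.45,[3.2,0,0],0],[0.45,[3.6,0,0],0],[0.45,[4,0,0],0],[0.45,[4.2,0,0],0],[0.45,[4.2,0,0],0]]'
python3 - <<'E'
from h import *
plan(-17,-12,28)
p,d=optics.capture("side"); q,e=optics.capture("top")
a=cv2.resize(p[120:230,220:380],(800,550)); b=q[85:225,260:400]; b=cv2.resize(b,(550,550))
cv2.imwrite("pics/s4.png",cv2.resize(np.hstack([a,b]),(800,326))[:,:,::-1])
E
```

```text
time_s: 7.38
position: [0.6418, 0.043, 0.1545]
ee_rot: [0.995, -0.104, -0.0, 0.0]
force: [-0.5, -0.3, -0.1]
width: 0.0393
gripper_force: 0.0
t 7.375 box [-26.2339865 -12.6187292] tip z 27.5219565632389 zdir [-0. -0. -1.] shift cm [ 0.92 -0.06 -0.05] twist 0.0 F [-0.55 -0.28 -0.07]
```

View pics/s4.png

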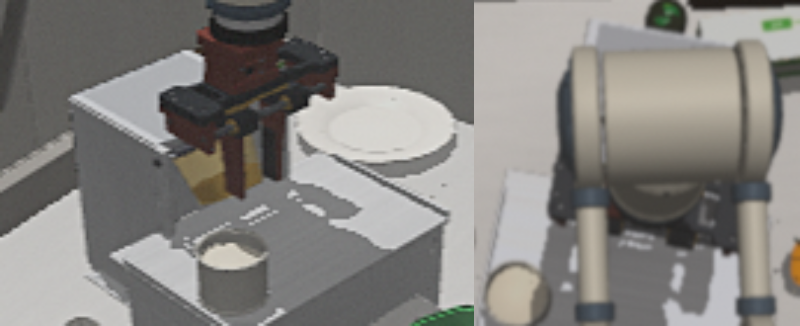

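The side view (left half, about (215,175)) shows the tub tipped at the deck edge and hanging under the flap. I'll push on slowly to just short of the rod.

```bash
python3 -m inch '[[0.45,[0.2,0,0],0],[0.45,[0.4,0,0],0],[0.45,[0.6,0,0],0],[0.45,[0.8,0,0],0],[0.45,[0.9,0,0],0],[0.45,[0.9,0,0],0],[0.45,[0.9,0,0],0],[0.45,[0.9,0,0],0]]'
python3 - <<'E'
from h import *
plan(-15,-12,28)
p,d=optics.capture("side")
cv2.imwrite("pics/s5.png",cv2.resize(p[150:220,240,][None] if 0 else p[145:215,240:330],None,fx=7,fy=7)[:,:,::-1])
E
```

```text
time_s: 8.48
position: [0.6505, 0.0412, 0.1547]
ee_rot: [0.995, -0.104, 0.0, 0.0]
force: [0.0, -0.4, -0.3]
width: 0.0398
gripper_force: 0.0
t 8.475 box [-17.40330797 -12.59266946] tip z 27.668932610814643 zdir [ 0. -0. -1.] shift cm [ 0.24 -0.06 -0.03] twist 0.0 F [ 0.04 -0.36 -0.29]
```

View pics/s5.png

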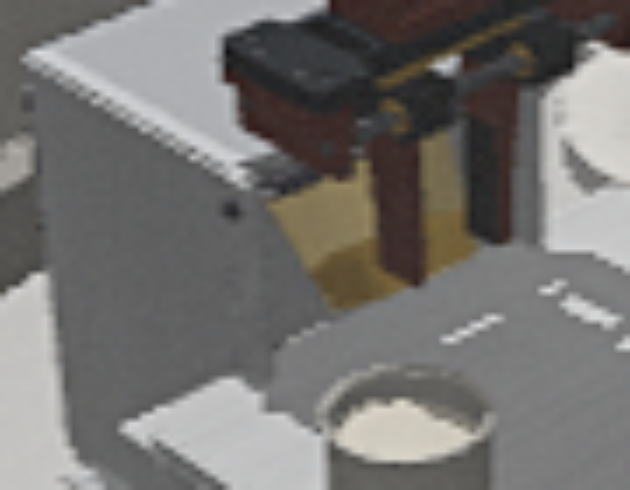

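The tub still hangs, with its back at (400,220) just inside the fingers. I'll measure its back wall from the depth image.

Run:
```python
from h import *
p,d=optics.capture("side")
hsv=cv2.cvtColor(p,cv2.COLOR_RGB2HSV)
m=(hsv[:,:,1]>70)&(hsv[:,:,0]>10)&(hsv[:,:,0]<30); m[:145]=0;m[215:]=0;m[:,:240]=0;m[:,330:]=0
v,u=np.nonzero(m); P=ondepth("side",np.c_[u,v],d); b=np.array([box(x) for x in P]); z=(P[:,2]-.11)*1000
k=(abs(b[:,1]+12)<40)&(z<70)
for lo in range(-10,70,5):
    s_=k&(z>=lo)&(z<lo+5)
    if s_.sum(): print(lo,s_.sum(),"x",np.percentile(b[s_,0],[5,50,95]).round(1),"y",np.percentile(b[s_,1],[5,95]).round(1))
w,dw=optics.capture("wrist"); cv2.imwrite("pics/w1.png",w[:,:,::-1])
```

```text
-10 1 x [34.7 34.7 34.7] y [13.5 13.5]
-5 2 x [19.9 23.1 26.4] y [16.3 18. ]
0 9 x [ 8.1 24.6 33.4] y [15.4 17.9]
5 5 x [ 6.3 20.4 33.5] y [15.8 18.9]
10 19 x [-4.6 22.3 45.5] y [15.6 20. ]
15 32 x [-11.9  -4.6  39. ] y [-28.9  19.9]
20 29 x [-10.5  -4.8  44.4] y [-30.2  20.6]
25 35 x [-7.7  0.  46.6] y [-31.9  21.3]
30 38 x [-27.    0.1  55.8] y [-28.8  21.8]
35 31 x [-7.5  6.1 36.9] y [-32.1  23.1]
40 33 x [-4.9  5.2 41.1] y [-30.7  23.3]
45 33 x [ 2.3 10.8 35. ] y [-34.8  23.7]
50 23 x [ 1.9  9.2 27.6] y [-30.1  23. ]
55 24 x [-5.  11.2 19.9] y [-34.9  24.1]
60 14 x [-7.7 12.4 17.1] y [-35.8  21.5]
65 5 x [-1.4 15.7 17. ] y [-18.6  22.8]
```

View pics/w1.png

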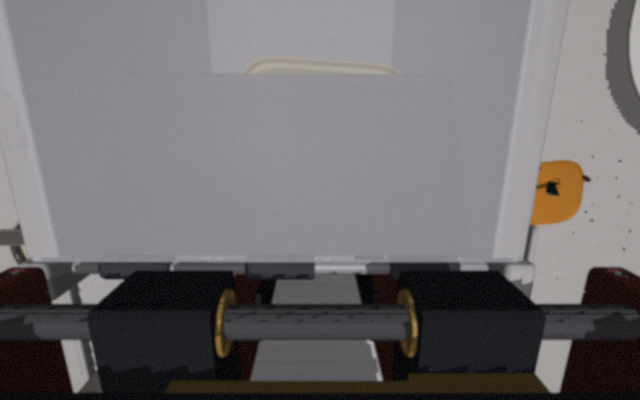

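The wrist view shows the flap held up, with the tub's rim showing past its free edge at (320,65). The depth data puts the tub about 30° tipped, its back foot at x≈-11 and z≈15, which is below my tips. I'll back off, lower the tips 8 mm (the body still clears the roof) and push at the foot.

```bash
python3 -m inch '[[0.45,[-0.4,0,0],0],[0.45,[-0.8,0,0],0],[0.45,[-0.8,0,0.4],0],[0.45,[-0.8,0,0.8],0],[0.45,[-0.5,0,0.8],0],[0.45,[-0.2,0,0.8],0],[0.45,[0,0,0.8],0],[0.45,[0.1,0,0.8],0],[0.45,[0.2,0,0.8],0],[0.45,[0.2,0,0.8],0],[0.45,[0.2,0,0.8],0]]'
cat > see.py <<'E'
from h import *
plan(-15,-12,20)
p,d=optics.capture("side")
hsv=cv2.cvtColor(p,cv2.COLOR_RGB2HSV)
m=(hsv[:,:,1]>70)&(hsv[:,:,0]>10)&(hsv[:,:,0]<30); m[:145]=0;m[215:]=0;m[:,:240]=0;m[:,330:]=0
v,u=np.nonzero(m); P=ondepth("side",np.c_[u,v],d); b=np.array([box(x) for x in P]); z=(P[:,2]-.11)*1000
k=(abs(b[:,1]+12)<40)&(z<70)
for lo in range(-10,70,10):
    s_=k&(z>=lo)&(z<lo+10)
    if s_.sum(): print(lo,s_.sum(),"x",np.percentile(b[s_,0],[5,25,50]).round(1))
E
python3 see.py
```

```text
time_s: 10.0
position: [0.6524, 0.0408, 0.1467]
ee_rot: [0.995, -0.104, 0.0, -0.0]
force: [0.0, -0.1, 0.5]
width: 0.0395
gripper_force: 0.0
t 10.0 box [-15.41323531 -12.59344921] tip z 19.662844555532452 zdir [ 0.  0. -1.] shift cm [ 0.04 -0.06 -0.03] twist 0.0 F [ 0.03 -0.11  0.51]
```

No amber is left in the doorway, so the tub has dropped. I'll draw back and check.

```bash
python3 -m inch '[[0.45,[-0.8,0,0],0],[0.45,[-2,0,0],0],[0.45,[-4,0,0],0],[0.45,[-6,0,0],0],[0.45,[-8,0,0],0],[0.45,[-10,0,0],0],[0.45,[-12,0,0],0],[0.45,[-14,0,0],0],[0.45,[-15,0,-2],0],[0.45,[-15,0,-6],0],[0.45,[-15,0,-9],0],[0.45,[-15,0,-9],0]]'
python3 - <<'E'
from h import *
plan(-172,-12,90)
p,d=optics.capture("side"); w,e=optics.capture("wrist")
a=cv2.resize(p[120:270,210:370],(426,400)); cv2.imwrite("pics/s6.png",np.hstack([a,w])[:,:,::-1][:, :1066]) 
cv2.imwrite("pics/s6.png",cv2.resize(np.hstack([a,w]),(800,300))[:,:,::-1])
# flap plane: depth points in doorway below rod
u,v=np.meshgrid(np.arange(640),np.arange(400)); uv=np.c_[u.ravel(),v.ravel()]
P=ondepth("side",uv,d)[d.ravel()>0]; b=(P[:,:2]-BO)@np.c_[BX,BY]*1000; z=(P[:,2]-.11)*1000
for lo in (8,30,50):
    m=(abs(b[:,1])<55)&(z>lo)&(z<lo+15)&(b[:,0]>-30)&(b[:,0]<130); print(lo,m.sum(),np.percentile(b[m,0],[5,50,95]).round(1))
q,dt=optics.capture("top"); cv2.imwrite("pics/top1.png",q[:,:,::-1])
P=ondepth("top",uv,dt); m=(uv[:,0]>255)&(uv[:,0]<297)&(uv[:,1]>190)&(uv[:,1]<235)&(P[:,2]>.14)&(P[:,2]<.185)
print("tin",m.sum(),P[m].mean(0)); m0=m.copy(); P0=ondepth("top",uv,np.load("pics/top0.npy")); m=(uv[:,0]>255)&(uv[:,0]<297)&(uv[:,1]>190)&(uv[:,1]<235)&(P0[:,2]>.14)&(P0[:,2]<.185); print(m.sum(),P0[m].mean(0))
E
```

```text
time_s: 11.55
position: [0.506, 0.0722, 0.2397]
ee_rot: [0.995, -0.104, 0.003, -0.001]
force: [0.2, -0.2, -0.1]
width: 0.0398
gripper_force: 0.0
t 11.55 box [-165.15055704  -12.32686132] tip z 112.70399965114352 zdir [ 0.006  0.001 -1.   ] shift cm [-0.7  -0.03  2.27] twist 0.0 F [ 0.16 -0.17 -0.12]
8 126 [-1.2  1.3  4. ]
30 126 [-1.5  1.6  5.1]
50 125 [-1.4  1.4  4.6]
tin 119 [0.57704156 0.19688331 0.15303088]
644 [0.57076608 0.1737325  0.15254595]
```

View pics/s6.png

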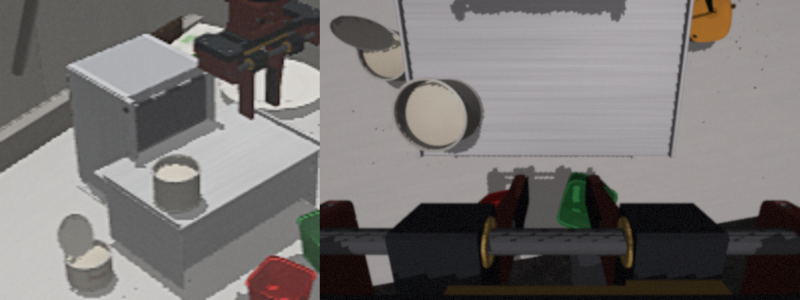

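The deck is empty and the flap hangs vertical (x≈1 mm at every height). The tin at (177,183) and the lidded tin are where they were, and the fingers are clear. Handing in.

```bash
python3 -c "
from cell import r
print(r.sign_off())"
```

```text
the job is handed in; nothing more can be done
None
```

The amber tub was pushed upright along the deck and dropped into the return box, the flap swung shut behind it, the tins and sauce tub were left alone, and the job was handed in at about 12 s; with only vertical fingers available, the last push needed a short back-off and a lower second try.

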